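Put the carved jade stones back in their own trays

TASK

The three carved jade stones were put away in one another's trays: move each stone to the tray of its own outline (round, square, long), lying flat and centred in it, with the long stone lying lengthwise in its tray and the square stone's sides parallel to its tray's. The leather pad is free if you need somewhere to rest a stone meanwhile. Set the stones down gently without dropping them, and leave the jar, brush and graver where they are.

Things in the scene. Friction and masses are not known exactly. Their poses are not given: they have to be found in the camera images.
- stone_round_center (a point): Round carved stone (a plain disc, 50 mm in diameter) of the same dark green jade, with a lighter spiral relief on top, 28 mm high, roughly 100 to 250 g, lying flat; at the start it lies in a tray that is not its own. This point is its centre, half-way up (14 mm above its underside; 18 mm above the bench when in a tray or on the leather pad); z up.
- stone_square_center (a point): Square carved stone (44 x 44 mm, sides along its x and y) of the same dark green jade, with a lighter spiral relief on top, 28 mm high, roughly 100 to 250 g, lying flat; at the start it lies in a tray that is not its own. This point is its centre, half-way up (14 mm above its underside; 18 mm above the bench when in a tray or on the leather pad); z up.
- stone_long_center (a point): Long carved stone (76 mm along its x, 30 mm along its y) of the same dark green jade, with a lighter spiral relief on top, 28 mm high, roughly 100 to 250 g, lying flat; at the start it lies in a tray that is not its own. This point is its centre, half-way up (14 mm above its underside; 18 mm above the bench when in a tray or on the leather pad); z up.
- tray_round: Round tray, fixed to the bench, pale wood: floor 4 mm above the bench, rim 6 mm thick with its top 10 mm above the bench. Origin: centre of its underside, on the bench top. 108 mm outside, 96 mm inside diameter.
- tray_square: Square tray, fixed to the bench, pale wood: floor 4 mm above the bench, rim 6 mm thick with its top 10 mm above the bench. Origin: centre of its underside, on the bench top; 108 x 108 mm outside, 96 x 96 mm inside, sides along x and y.
- tray_long: Long tray, fixed to the bench, pale wood: floor 4 mm above the bench, rim 6 mm thick with its top 10 mm above the bench. Origin: centre of its underside, on the bench top; 132 mm along x by 78 mm along y outside, 120 x 66 mm inside.
- pad: Flat square pad of brown leather, 100 x 100 mm, 4 mm thick, without a rim, fixed to the bench, empty at the start: the free spot. Origin: centre of its underside, on the bench top.
- jar: Bystander: small amber glass jar with a metal cap, 52 mm in diameter, 55 mm high, standing loose beyond the trays. Origin: centre of its underside.
- brush_grip (a point): Bystander: loose bench brush, about 170 mm long, lying beyond the trays. This point is on its handle.
- graver: Bystander: loose engraving tool with a dark wooden handle and a thin steel shank, about 150 mm long and 24 mm high, lying beyond the trays. Its length runs along its x. Origin: under the middle of the tool, on the bench top.
Mind the look-alikes: they are no part of the job. What is shaped like the tray_long but grey or pink is not meant. Leave any black look-alike of the tray_square alone.

How it is judged (in metres and radians):
At the end, for the whole second after the job is handed in: Each stone lies flat (0.1 rad) on the floor of the tray of its own outline (centre 15-21 mm up), within 15 mm of the tray centre; the long stone within 0.25 rad of its tray's length, the square one within 0.25 rad of its tray's sides; all at rest and released (horizontal distance between stone_round_center and tray_round below 0.015 m and height (world z) of stone_round_center between 0.015 and 0.021 m and angle between each of stone_round_center, stone_square_center, stone_long_center's own z axis and vertical below 0.1 rad and linear speed of each of stone_round, stone_square, stone_long below 0.02 m/s and contact force between each of stone_round, stone_square, stone_long and the fingers below 0.05 N and horizontal distance between stone_square_center and tray_square below 0.015 m and height (world z) of stone_square_center between 0.015 and 0.021 m and horizontal distance between stone_long_center and tray_long below 0.015 m and height (world z) of stone_long_center between 0.015 and 0.021 m and angle between the x axis of stone_long_center and the x axis of tray_long, either way round below 0.25 rad and (angle between the x axis of stone_square_center and the x axis of tray_square, either way round below 0.25 rad or angle between the x axis of stone_square_center and the y axis of tray_square, either way round below 0.25 rad)); the robot touches nothing.
It fails at once if a stone is dropped (falls free for more than about 25 mm) ((linear speed of stone_round above 0.7 m/s and contact force between stone_round and the fingers below 0.02 N) or (linear speed of stone_square above 0.7 m/s and contact force between stone_square and the fingers below 0.02 N) or (linear speed of stone_long above 0.7 m/s and contact force between stone_long and the fingers below 0.02 N)).
It fails at once if the jar is moved by more than 25 mm (distance of jar from where it was at the start of the episode above 0.025 m).
It fails at once if the brush is moved by more than 25 mm (distance of brush_grip from where it was at the start of the episode above 0.025 m).
It fails at once if the graver is moved by more than 25 mm (distance of graver from where it was at the start of the episode above 0.025 m).
It also fails if it takes over 96 s, if anything falls off the work surface, if the arm or the gripper's body presses on something with over 40 N, if the wrist force passes 120 N, or if a joint passes its speed limit or range.

ROBOT

A 6-joint arm with a two-finger parallel gripper is mounted at the origin on the work surface. World frame = base frame: x ahead of the robot, y to its left, z up, the work surface at z = 0. Lengths are in mm, angles in rad, forces in N, time in s.
With the tool pointing down it reaches from about 300 to 950 mm from the base axis. Payload 3.1 kg.
Tool frame: the origin (TCP) lies on the centre line of the jaws, within the pads' length; the fingertips stand 8 mm ahead of it and the grasp point (between the pads) lies 11 mm behind it; z points along the fingers, y is the direction in which the jaws open and shut (so a half turn about z gives the same grasp; the last joint's range is limited). The gripper opens to 85 mm and grips with 20 to 120 N. Pads are 22 mm wide; open, the fingers measure 114 mm over their backs; the gripper's body (76 mm by 85 mm) begins 54 mm behind the grasp point. The pads swing forward as they close: fully open they stand 13 mm farther back than shut.
Start: joints at [1.193, 0.308, 1.634, -0, 1.2, -0.07], TCP at [189.378, 595.624, 239.272] pointing down, gripper open.
Joint ranges: [-3.06, 3.06], [-0.79, 1.96], [0.05, 2.63], [-1.19, 4.34], [0.05, 2.64], [-2.94, 2.94]. Speed limits (rad/s): [2.79, 2.79, 3.14, 3.14, 3.14, 3.14].

INTERFACE

Orientations are given as [roll, pitch, yaw] about the fixed x, y, z axes, in that order (R = Rz(yaw) Ry(pitch) Rx(roll)).
In Python, from cell import env gives the robot as it stands.
- The arm moves only by the shell command python3 -m creep 'ROWS' [FORCE]. ROWS is JSON, one flat list of numbers, 7 for each row, row after row: the shift along the tool's x, y, z in units of 30 mm (1.0 is 30 mm), then the turn, a rotation vector about the tool's x, y, z in units of 8 degrees (1.0 is 8 degrees), then the finger opening in mm, from 0 to 85.4. In form: [dx, dy, dz, wx, wy, wz, jaw, dx, dy, dz, wx, wy, wz, jaw, ...]. A call has 1 to 5 rows; each row shifts and turns the commanded pose from where the row before left it, along the tool's axes as they then stand; what a row does not reach is not made up. A row lasts 1/8 s, in which the tool goes at most 62.5 mm and 10.7 degrees, less where a joint would pass 70% of its speed; a pose out of reach is approached as far as the arm can. A call is refused whole if a number of a shift passes 1 or a number of a turn 1, either way. A call with a gripper value outside its range is refused whole. The fingers move at their own pace and stop on an object; FORCE is the grip in N (left out, the last holds). Time passes only in rows, so rows that do not move let the fingers close. It gives the time, the measured TCP pose, the force and the opening at its end, in the units of the state.
- env.sense(): the state, without advancing time (a new reading comes with each control period).
- env.camera(name): name is "side" or "top"; returns a dict with "frame" (400x640x3 uint8, red, green, blue), "K" (3x3 intrinsics, pixels), "world_from_camera" (4x4, takes a point from camera to world coordinates). Camera axes: x right, y down, z forward; pixel columns grow to the right and rows downward; lengths in mm; the calibration is good to about 2 mm. A picture is of the moment at which its call begins. There is no depth.
- env.job_done(): hands the job in, once; it reports no verdict.
Trained networks look in the newest picture that a camera, given by its name, has taken for a name from the list of things; names that differ only in an ending like _2 or _b are one class to them, and where a whole thing is asked for, a point or a joint stands for the part that bears it (a point fixed in the world has none). Each returns a list of dicts, best first, with "conf" (0 to 1); they miss things now and then, are a little off and sometimes report something else, mostly with a low value. They report only what shows in the picture. A call takes as long as a camera call. They do not tell look-alikes from the thing itself.
- env.spot_in(camera, label): "bbox" ([left, top, width, height] in pixels, round what is visible of it).
- env.masks_of(camera, label): "pixels" (400x640 bool, what is visible of it) and "bbox" ([left, top, width, height] in pixels, round what is visible of it).
- env.tip_of(camera, label): "uv" ([column, row] in pixels: a listed point, or the origin of a listed thing).
The state is a dict: "t": time; "joints": joint angles; "joint_vel": joint speeds; "joint_efforts": joint torques, N m; "tool_pos": TCP position; "orientation": TCP orientation; "ft_force": force on the tool from outside, world axes, zero at the start; "wrist_torque": the same for the moment, N m; "finger_gap": opening from 0.0 (shut) to 1.0 (fully open).
Only numpy, scipy, OpenCV 4.12 (cv2) and the standard library are available. Lean on these libraries where they do the work, as an engineer would, in place of code of your own. Each camera call takes 0.05 s, during which the arm holds its last target.

## Working session

There is one attempt and no reset: what is moved stays moved. The work goes in short steps, Python scripts to look and compute and a shell command to move; the robot and the scene stay as the last step left them, time stands still between calls to the robot, and variables do not carry over. Pictures are saved under pics/ and viewed, and the job is handed in when it is done.

```bash
ls; mkdir -p pics
python3 - <<'E'
from cell import env
import cv2
print(env.sense())
for n in("top","side"):
    c=env.camera(n); cv2.imwrite(f"pics/{n}0.png",c["frame"][:,:,::-1]); print(n,c["K"],c["world_from_camera"])
    for l in ["stone_round_center","stone_square_center","stone_long_center","tray_round","tray_square","tray_long","pad","jar","brush_grip","graver"]:
        print(l,[(round(float(d["conf"]),2),[round(float(x)) for x in d["uv"]]) for d in env.tip_of(n,l)])
E
```

```text
pics
{'t': 0.0, 'joints': array([ 1.19327429e+00,  3.09032153e-01,  1.63520018e+00,  3.02435368e-05,
        1.19970673e+00, -6.96949210e-02]), 'joint_vel': array([-0.0010082 ,  0.00028412, -0.00021538, -0.00090431,  0.00046791,
        0.00123329]), 'joint_efforts': array([-2.12175131e-03, -4.15246797e+01, -2.76661152e+01, -3.11362764e-04,
        1.02075515e-02,  5.16769347e-06]), 'tool_pos': array([189.08196492, 594.85869956, 238.02366938]), 'orientation': array([-3.13925390e+00, -1.91490873e-04,  2.83375432e+00]), 'ft_force': array([0.18229734, 0.43635004, 0.21167433]), 'wrist_torque': array([-0.05130844, -0.01175635,  0.01709693]), 'finger_gap': 1.000713618385374}
top [[462.73947785   0.         324.00877965]
 [  0.         462.73947785 197.42270152]
 [  0.           0.           1.        ]] [[ 2.47126155e-02 -9.92685196e-01  1.18175240e-01  3.83456258e+02]
 [-9.99651174e-01 -2.34364943e-02  1.21762751e-02  7.50534834e+01]
 [-9.31759469e-03 -1.18434925e-01 -9.92918099e-01  1.22499984e+03]
 [ 0.00000000e+00  0.00000000e+00  0.00000000e+00  1.00000000e+00]]
stone_round_center [(0
[... 528 characters left out ...]
    ]] [[ 9.33260921e-01 -2.42430418e-01  2.65050081e-01  1.66792153e+02]
 [-3.58934251e-01 -6.57746369e-01  6.62220445e-01 -8.89534955e+02]
 [ 1.37933492e-02 -7.13160015e-01 -7.00865562e-01  1.07738156e+03]
 [ 0.00000000e+00  0.00000000e+00  0.00000000e+00  1.00000000e+00]]
stone_round_center [(0.68, [348, 243])]
stone_square_center [(0.68, [276, 161])]
stone_long_center [(0.66, [303, 204])]
tray_round [(0.88, [276, 166])]
tray_square [(0.86, [304, 206]), (0.73, [240, 204]), (0.57, [268, 137])]
tray_long [(0.77, [268, 318]), (0.69, [285, 250]), (0.68, [346, 241])]
pad [(0.56, [336, 316])]
jar [(0.87, [389, 217])]
brush_grip [(0.61, [355, 165]), (0.6, [337, 316])]
graver [(0.59, [422, 270])]
```

Run:
```python
import cv2
a=cv2.imread("pics/top0.png"); cv2.imwrite("pics/top0z.png",cv2.resize(a[80:330,130:510],None,fx=2.1,fy=2.1,interpolation=cv2.INTER_CUBIC))
```

```text
(no output)
```

View pics/top0z.png

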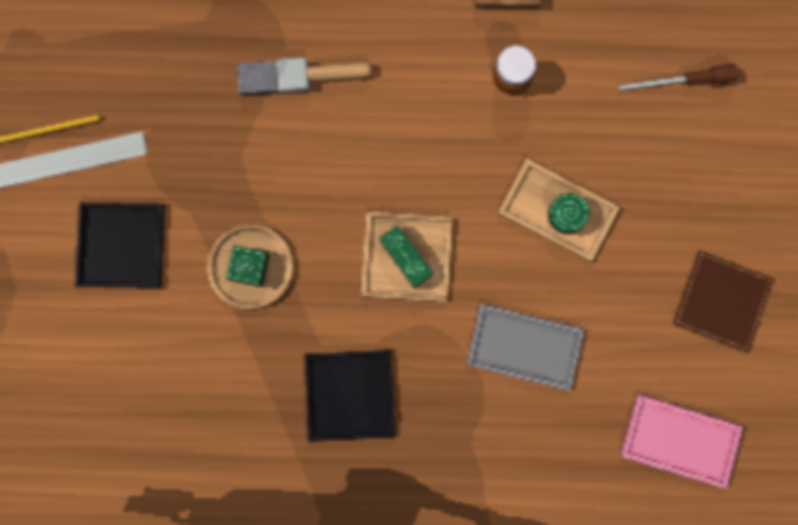

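View pics/side0.png

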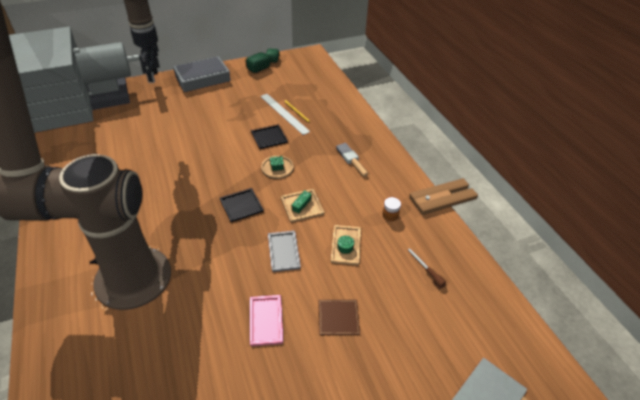

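The top view (full-image pixels) shows these candidates:
- **Wood trays:** round (248,206), square (324,202) and long (397,180), holding the square, long and round stones respectively.
- **Pad:** (475,223).
- **Look-alikes:** black squares at (188,197) and (297,268), a grey long one at (380,245) and a pink long one at (455,290). Only the pale wood trays fit the description.

I'll confirm that in an enlarged crop and fit the poses.

```bash
cat > helper.py <<'E'
from cell import env
import numpy as np, cv2
from scipy.optimize import minimize
def proj(P,c):
    T=np.linalg.inv(c["world_from_camera"]); p=P@T[:3,:3].T+T[:3,3]; q=p@c["K"].T; return q[:,:2]/q[:,2:]
def ray(uv,z,c):
    T=np.array(c["world_from_camera"]); d=T[:3,:3]@(np.linalg.inv(c["K"])@[uv[0],uv[1],1]); return T[:3,3]+d*(z-T[2,3])/d[2]
def shape(kind):
    a=np.linspace(0,2*np.pi,40,endpoint=False)
    S={"stone_round":("c",25,4,32),"stone_square":(22,22,4,32),"stone_long":(38,15,4,32),"tray_round":("c",54,0,10),"tray_square":(54,54,0,10),"tray_long":(66,39,0,10),"pad":(50,50,0,4)}[kind]
    xy=np.c_[np.cos(a),np.sin(a)]*S[1] if S[0]=="c" else np.array([[1,1],[1,-1],[-1,-1],[-1,1]])*[S[0],S[1]]
    return np.vstack([np.c_[xy,np.full(len(xy),z)] for z in S[2:]])
def fit(kind,cams,near=None,dz=0):
    """cams: dict name->cam; near: approx world xy"""
    V=shape(kind)+[0,0,dz]; lab=kind+("_center" if "stone" in kind else "")
    M={}
    for n,c in cams.items():
        best=None
        for d in env.masks_of(n,lab):
            m=d["pixels"].astype(np.uint8)
            if m.sum()<30: continue
            pts=cv2.findNonZero(m)[:,0]; ctr=(pts.min(0)+pts.max(0))/2
            w=ray(ctr,V[:,2].mean(),c)[:2]
            if near is not None and np.hypot(*(w-near))>40: continue
            best=(m,w); break
        if best is None: print(kind,n,"none"); continue
        m,w=best; h=cv2.convexHull(cv2.findNonZero(m)); f=np.zeros_like(m); cv2.fillConvexPoly(f,h,1)
        M[n]=(cv2.resize(f,None,fx=4,fy=4,interpolation=cv2.INTER_LINEAR) if 0 else cv2.resize(f.astype(np.float32),None,fx=4,fy=4)>.5,w)
    def run(M):
        def cost(p):
            R=np.array([[np.cos(p[2]),-np.sin(p[2])],[np.sin(p[2]),np.cos(p[2])]])
            W=V.copy(); W[:,:2]=V[:,:2]@R.T+p[:2]; s=0
            for n,(m,w) in M.items():
                q=(proj(W,cams[n])+.5)*4-.5
                im=np.zeros(m.shape,np.uint8); cv2.fillConvexPoly(im,cv2.convexHull(np.round(q*16).astype(np.int32)),1,shift=4)
                s+=1-(m&(im>0)).sum()/(m|(im>0)).sum()
            return s/len(M)
        w=np.mean([v[1] for v in M.values()],0); best=None
        for y0 in ([0] if "round" in kind else np.arange(0,180,22.5)):
            x0=[w[0],w[1],np.radians(y0)]
            r=minimize(cost,x0,method="Nelder-Mead",options=dict(initial_simplex=np.array([x0,np.add(x0,[8,0,0]),np.add(x0,[0,8,0]),np.add(x0,[0,0,.3])]),xatol=.05,fatol=1e-5))
            if best is None or r.fun<best.fun: best=r
        return best
    out={}
    for sub in [[n] for n in M]+([list(M)] if len(M)>1 else []):
        r=run({n:M[n] for n in sub}); k="+".join(sub); out[k]=r.x
        per=np.pi if ("long" in kind) else np.pi/2
        print(kind,k,"xy",r.x[:2].round(1),"yaw",round((r.x[2]+per/2)%per-per/2,3),"1-IoU",round(r.fun,3))
    return out
E
python3 - <<'E'
from helper import *
cams={n:env.camera(n) for n in("top","side")}
c=cams["top"]
N={k:ray(uv,5,c)[:2] for k,uv in {"stone_round":(398,181),"tray_long":(397,180),"stone_square":(251,204),"tray_round":(248,206),"stone_long":(324,204),"tray_square":(324,202),"pad":(475,223)}.items()}
for k,w in N.items(): fit(k,cams,w)
for l,uv,z in(("jar",(373,114),0),("brush",(286,116),10),("graver",(453,119),0)): print(l,ray(uv,z,c).round())
f=c["frame"][150:250,200:520,::-1]; cv2.imwrite("pics/z1.png",cv2.resize(f,None,fx=2.5,fy=2.5,interpolation=cv2.INTER_CUBIC))
E
```

```text
stone_round top xy [ 574.3 -110.4] yaw -0.035 1-IoU 0.047
stone_round side xy [ 573.7 -106.9] yaw 0.198 1-IoU 0.106
stone_round top+side xy [ 573.7 -109.5] yaw 0.247 1-IoU 0.091
tray_long top xy [ 581.3 -101.2] yaw 1.096 1-IoU 0.031
tray_long side xy [581.6 -97.7] yaw 1.126 1-IoU 0.054
tray_long top+side xy [ 581.1 -100.4] yaw 1.114 1-IoU 0.06
stone_square side none
stone_square top xy [499.8 288.3] yaw -0.122 1-IoU 0.074
tray_round top xy [500.  286.5] yaw 0.245 1-IoU 0.034
tray_round side xy [500.  293.9] yaw -0.109 1-IoU 0.154
tray_round top+side xy [499.7 287.2] yaw -0.027 1-IoU 0.104
stone_long top xy [515.6  91.9] yaw 0.647 1-IoU 0.107
stone_long side xy [517.2  97.5] yaw 0.673 1-IoU 0.064
stone_long top+side xy [516.7  93.9] yaw 0.694 1-IoU 0.146
tray_square top xy [516.8  90.2] yaw -0.041 1-IoU 0.045
tray_square side xy [518.1  95.6] yaw -0.042 1-IoU 0.036
tray_square top+side xy [517.5  92.5] yaw -0.045 1-IoU 0.062
pad top xy [ 471.7 -308.9] yaw -0.359 1-IoU 0.034
pad side xy [ 471.2 -305. ] yaw -0.353 1-IoU 0.044
pad top+side xy [ 471.5 -307.6] yaw -0.334 1-IoU 0.052
jar [761. -38.   0.]
brush [747. 198.  10.]
graver [ 752. -255.    0.]
```

View pics/z1.png

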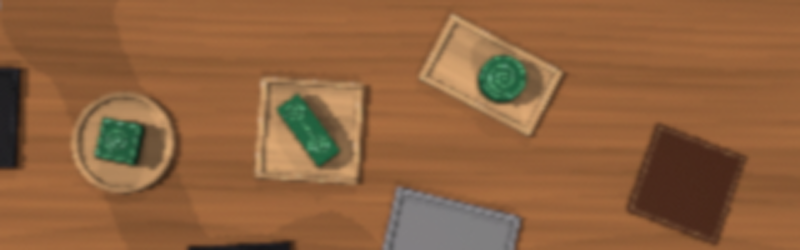

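The crop confirms that the three pale wood trays hold the stones, and the pad is empty. My plan is square → pad, round → round tray, long → long tray, then square from the pad → square tray. I'm going to the square stone first.

```bash
cat > go.py <<'E'
import sys,numpy as np
from cell import env
from scipy.spatial.transform import Rotation as R
def go(x,y,z,phi):
    s=env.sense(); Rt=R.from_euler("xyz",s["orientation"]); p=s["tool_pos"]
    best=None
    for k in(-1,0,1):
        G=R.from_euler("xyz",[np.pi,0,phi+np.pi/2+k*np.pi]); rv=(Rt.inv()*G).as_rotvec()
        if best is None or np.linalg.norm(rv)<np.linalg.norm(best): best=rv
    d=Rt.inv().apply(np.array([x,y,z])-p)
    print("t",round(s["t"],2),"pos",p.round(1),"phi",round(s["orientation"][2]-np.pi/2,3),"gap",round(s["finger_gap"],3),"F",s["ft_force"].round(1))
    print("shift units (tool now)",(d/30).round(2),"turn units",(np.degrees(best)/8).round(2),"q6",s["joints"][5].round(2))
if __name__=="__main__": go(*map(float,sys.argv[1:5]))
E
python3 go.py 500 289.5 90 1.45
```

```text
t 1.9 pos [189.4 595.6 239.3] phi 1.263 gap 0.999 F [-0.1  0.3  0.4]
shift units (tool now) [-12.96  -6.59   4.98] turn units [ 0.   -0.   -1.34] q6 -0.07
```

```bash
python3 -m creep '[-0.87,-0.44,0.33,0,0,0,85, -0.87,-0.44,0.33,0,0,0,85, -0.87,-0.44,0.33,0,0,0,85, -0.87,-0.44,0.33,0,0,0,85, -0.87,-0.44,0.33,0,0,0,85]' 30
python3 -m creep '[-0.87,-0.44,0.33,0,0,0,70, -0.87,-0.44,0.33,0,0,0,60, -0.87,-0.44,0.33,0,0,0,58, -0.87,-0.44,0.33,0,0,0,58, -0.87,-0.44,0.33,0,0,0,58]'
python3 -m creep '[-0.87,-0.44,0.33,0,0,0,58, -0.87,-0.44,0.33,0,0,0,58, -0.87,-0.44,0.33,0,0,-0.45,58, -0.87,-0.44,0.33,0,0,-0.45,58, -0.6,-0.3,0.2,0,0,-0.44,58]'
python3 -m creep '[0,0,0,0,0,0,58]'
python3 go.py 500 289.5 90 1.45
```

```text
t: 2.52
tool_pos: [294.4, 492.6, 189.6]
orientation: [3.141, 0.0, 2.834]
ft_force: [0.2, 0.2, 0.0]
finger_gap: 0.999
t: 3.15
tool_pos: [398.9, 390.2, 140.2]
orientation: [3.141, 0.0, 2.834]
ft_force: [-0.1, 0.7, 0.3]
finger_gap: 0.679
t: 3.78
tool_pos: [499.8, 297.0, 94.2]
orientation: [-3.141, -0.0, 3.022]
ft_force: [0.5, -0.5, -0.1]
finger_gap: 0.681
t: 3.9
tool_pos: [499.7, 297.2, 94.3]
orientation: [-3.141, -0.0, 3.018]
ft_force: [0.2, -0.2, 0.3]
finger_gap: 0.679
t 3.9 pos [499.7 297.2  94.3] phi 1.447 gap 0.679 F [ 0.2 -0.2  0.3]
shift units (tool now) [-0.04 -0.25  0.14] turn units [-0.   -0.   -0.02] q6 -0.99
```

```bash
python3 -m creep '[0,-0.26,0.5,0,0,0,58, 0,0,0.64,0,0,0,58, 0,0,0,0,0,0,58]'
python3 - <<'E'
from helper import *
for n,r in(("top",(150,250,190,320)),("side",(110,210,210,340))):
    c=env.camera(n); f=c["frame"][r[0]:r[1],r[2]:r[3],::-1]; cv2.imwrite(f"pics/a_{n}.png",cv2.resize(f,None,fx=5,fy=5,interpolation=cv2.INTER_CUBIC))
E
cd pics; python3 -c "
import cv2,numpy as np
a=cv2.imread('a_top.png');b=cv2.imread('a_side.png');cv2.imwrite('a.png',cv2.resize(np.hstack([a,b]),(800,308)))"
```

```text
t: 4.28
tool_pos: [495.1, 289.5, 57.7]
orientation: [-3.139, -0.005, 3.021]
ft_force: [-0.7, -0.5, -0.3]
finger_gap: 0.68
```

View pics/a.png

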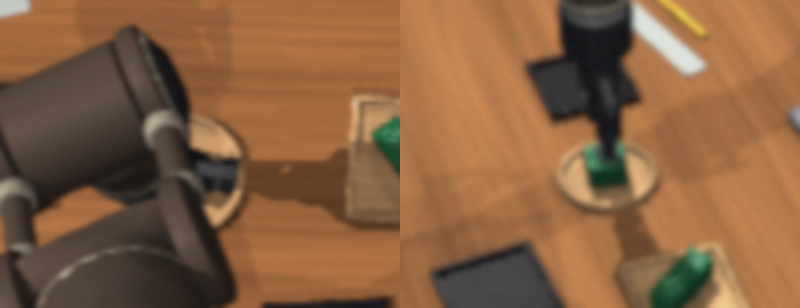

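```bash
python3 go.py 500 289.5 22 1.45;  python3 -m creep '[0,0,0,0,0,0,58]'; python3 go.py 500 289.5 22 1.45
```

```text
t 4.38 pos [497.1 290.4  59.7] phi 1.451 gap 0.68 F [-0.2  0.2  0.4]
shift units (tool now) [-0.1  -0.02  1.26] turn units [-0.01 -0.01  0.  ] q6 -1.0
t: 4.5
tool_pos: [498.3, 290.8, 60.9]
orientation: [3.141, 0.001, 3.021]
ft_force: [-0.2, 0.1, 0.5]
finger_gap: 0.679
t 4.5 pos [498.3 290.8  60.9] phi 1.451 gap 0.679 F [-0.2  0.1  0.5]
shift units (tool now) [-0.06 -0.04  1.3 ] turn units [0.   0.01 0.  ] q6 -1.0
```

```bash
python3 -m creep '[-0.04,-0.04,0.4,0,0,0,58, 0,0,0.4,0,0,0,58, 0,0,0.3,0,0,0,58, 0,0,0.1,0,0,0,58, 0,0,0,0,0,0,58]';python3 -m creep '[0,0,0,0,0,0,58, 0,0,0,0,0,0,58]'
python3 - <<'E'
from helper import *
c=env.camera("side"); f=c["frame"][110:210,210:340,::-1]; cv2.imwrite("pics/b.png",cv2.resize(f,None,fx=5,fy=5,interpolation=cv2.INTER_CUBIC))
E
```

```text
t: 5.12
tool_pos: [498.8, 288.8, 24.0]
orientation: [-3.141, -0.001, 3.021]
ft_force: [0.6, -0.3, -0.4]
finger_gap: 0.678
t: 5.38
tool_pos: [499.4, 289.1, 24.9]
orientation: [3.141, 0.001, 3.021]
ft_force: [-0.1, 0.1, 0.3]
finger_gap: 0.679
```

View pics/b.png

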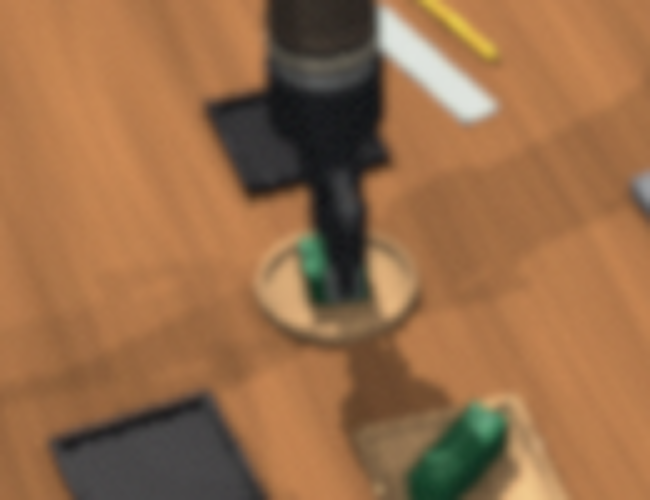

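```bash
python3 -m creep '[0,0,0.15,0,0,0,50, 0,0,0,0,0,0,44, 0,0,0,0,0,0,38, 0,0,0,0,0,0,38, 0,0,0,0,0,0,38]' 40;python3 -m creep '[0,0,0,0,0,0,38, 0,0,-0.2,0,0,0,38, 0,0,-0.5,0,0,0,38, 0,0,-0.5,0,0,0,38]'
```

```text
t: 6.05
tool_pos: [499.1, 289.0, 19.9]
orientation: [3.142, 0.0, 3.021]
ft_force: [-1.0, -0.3, -0.0]
finger_gap: 0.505
t: 6.55
tool_pos: [499.2, 289.0, 57.2]
orientation: [3.141, 0.0, 3.021]
ft_force: [0.4, 0.1, -1.6]
finger_gap: 0.504
```

```bash
python3 -m creep '[0,-0.3,-0.6,0,0,0,38, 0,-0.6,-0.4,0,0,0,38, 0,-0.9,0,0,0,0,38, 0,-0.95,0,0,0,0,38, 0,-0.95,0,0,0,0,38]'; python3 go.py 471.5 -307.5 90 1.45
```

```text
t: 7.18
tool_pos: [485.1, 176.8, 86.6]
orientation: [-3.141, 0.0, 3.021]
ft_force: [0.3, -0.9, -1.6]
finger_gap: 0.501
t 7.17 pos [485.1 176.8  86.6] phi 1.45 gap 0.501 F [ 0.3 -0.9 -1.6]
shift units (tool now) [ -1.5  -16.08  -0.11] turn units [-0.  0. -0.] q6 -1.18
```

```bash
python3 -m creep '[-0.1,-0.95,0,0,0,0,38, -0.1,-0.95,0,0,0,0,38, -0.1,-0.95,0,0,0,0,38, -0.1,-0.95,0,0,0,0,38, -0.1,-0.95,0,0,0,0,38]'
python3 -m creep '[-0.1,-0.95,0,0,0,0,38, -0.1,-0.95,0,0,0,0,38, -0.1,-0.95,0,0,0,0,38, -0.1,-0.95,0,0,0,0,38, -0.1,-0.95,0,0,0,0,38]'
python3 -m creep '[-0.1,-0.95,0,0,0,0,38, -0.1,-0.95,0,0,0,0,38, -0.1,-0.95,0,0,0,0,38, -0.1,-0.95,0,0,0,0,38, -0.1,-0.95,0,0,0,0,38]'
python3 -m creep '[-0.1,-0.9,0,0,0,0,38, 0,-0.4,0,0,0,0,38, 0,0,0,0,0,0,38]'
python3 go.py 471.5 -307.5 60 1.45
```

```text
t: 7.8
tool_pos: [482.6, 33.6, 86.6]
orientation: [-3.141, 0.0, 3.02]
ft_force: [0.8, -0.5, -1.9]
finger_gap: 0.508
t: 8.43
tool_pos: [480.0, -109.5, 86.5]
orientation: [-3.141, -0.0, 3.02]
ft_force: [-0.5, 0.2, -1.7]
finger_gap: 0.507
t: 9.05
tool_pos: [477.5, -252.5, 86.5]
orientation: [-3.141, -0.0, 3.02]
ft_force: [0.2, -0.7, -2.1]
finger_gap: 0.51
t: 9.43
tool_pos: [476.3, -290.7, 86.2]
orientation: [3.141, -0.0, 3.019]
ft_force: [0.7, 0.8, -2.2]
finger_gap: 0.506
t 9.43 pos [ 476.3 -290.7   86.2] phi 1.448 gap 0.506 F [ 0.7  0.8 -2.2]
shift units (tool now) [ 0.09 -0.58  0.87] turn units [ 0.   -0.   -0.01] q6 -2.07
```

```bash
python3 -m creep '[0.1,-0.56,0.4,0,0,0,38, 0,0,0.6,0,0,0,38, 0,0,0.6,0,0,0,38, 0,0,0.3,0,0,0,38, 0,0,0,0,0,0,38]'
python3 -m creep '[0,0,0,0,0,0,38, 0,0,0,0,0,0,38]';python3 go.py 471.5 -307.5 20.5 1.45
```

```text
t: 10.05
tool_pos: [471.3, -305.4, 27.4]
orientation: [3.14, -0.003, 3.021]
ft_force: [-0.6, -0.2, -1.4]
finger_gap: 0.504
t: 10.3
tool_pos: [472.8, -306.8, 29.7]
orientation: [-3.141, 0.001, 3.021]
ft_force: [-0.5, -0.8, -1.7]
finger_gap: 0.503
t 10.3 pos [ 472.8 -306.8   29.7] phi 1.45 gap 0.503 F [-0.5 -0.8 -1.7]
shift units (tool now) [ 0.04 -0.03  0.31] turn units [-0.01  0.01  0.  ] q6 -2.1
```

```bash
python3 -m creep '[0,0,0.12,0,0,0,38, 0,0,0.1,0,0,0,38, 0,0,0.06,0,0,0,38, 0,0,0.03,0,0,0,38, 0,0,0,0,0,0,38]'
python3 -m creep '[0,0,0,0,0,0,38]'; python3 go.py 471.5 -307.5 19.5 1.45
```

```text
t: 10.92
tool_pos: [472.0, -306.3, 19.9]
orientation: [3.141, -0.001, 3.021]
ft_force: [-1.7, 0.5, 2.4]
finger_gap: 0.506
t: 11.05
tool_pos: [472.0, -306.3, 19.9]
orientation: [3.141, -0.0, 3.021]
ft_force: [-2.5, 1.3, 3.5]
finger_gap: 0.501
t 11.05 pos [ 472.  -306.3   19.9] phi 1.45 gap 0.501 F [-2.5  1.3  3.5]
shift units (tool now) [ 0.01 -0.04  0.01] turn units [ 0. -0.  0.] q6 -2.1
```

```bash
python3 -m creep '[0,0,0,0,0,0,48, 0,0,0,0,0,0,55, 0,0,0,0,0,0,62, 0,0,-0.4,0,0,0,62, 0,0,-0.9,0,0,0,64]'
python3 -m creep '[0,0,-1,0,0,0,64, 0.1,0.6,-0.5,0,0,0,64]'; python3 go.py 573.5 -109.0 60 1.1
```

```text
t: 11.68
tool_pos: [471.2, -305.7, 58.4]
orientation: [3.14, -0.002, 3.021]
ft_force: [1.3, -0.3, -0.2]
finger_gap: 0.75
t: 11.92
tool_pos: [473.1, -290.1, 106.8]
orientation: [-3.139, 0.005, 3.02]
ft_force: [-0.3, -0.0, -0.0]
finger_gap: 0.75
t 11.93 pos [ 473.1 -290.1  106.8] phi 1.449 gap 0.75 F [-0.3 -0.  -0. ]
shift units (tool now) [-2.58  6.4   1.56] turn units [-0.01  0.04  2.5 ] q6 -2.08
```

```bash
python3 -m creep '[-0.37,0.91,0.1,0,0,0,62, -0.37,0.91,0.1,0,0,0,62, -0.37,0.91,0.1,0,0,0,62, -0.37,0.91,0.1,0,0,0,62, -0.37,0.91,0.1,0,0,0,62]'
python3 -m creep '[-0.37,0.91,0.1,0,0,0,62, -0.37,0.91,0.1,0,0,0.5,62, 0,0,0.2,0,0,1,62, 0,0,0.3,0,0,1,62, 0,0,0,0,0,0,62]'
python3 - <<'E'
from helper import *
cams={"side":env.camera("side")}
fit("stone_square",cams,np.array([472,-306])); fit("stone_round",cams,np.array([574,-109])); fit("stone_long",cams,np.array([517,94]))
f=cams["side"]["frame"][130:350,230:430,::-1]; cv2.imwrite("pics/c.png",cv2.resize(f,None,fx=2.7,fy=2.7,interpolation=cv2.INTER_CUBIC))
E
python3 go.py 573.5 -109.0 60 1.1
```

```text
t: 12.55
tool_pos: [543.7, -158.7, 89.6]
orientation: [-3.141, 0.001, 3.021]
ft_force: [-0.1, 0.1, -0.8]
finger_gap: 0.721
t: 13.18
tool_pos: [571.1, -107.6, 67.7]
orientation: [-3.141, -0.001, 2.674]
ft_force: [-0.2, -0.0, 0.1]
finger_gap: 0.727
stone_square side xy [ 472.9 -304.1] yaw -0.139 1-IoU 0.061
stone_round side xy [ 575.1 -105.7] yaw -0.563 1-IoU 0.304
stone_long side xy [516.9  97.1] yaw 0.686 1-IoU 0.052
t 13.38 pos [ 572.  -108.1   68.4] phi 1.102 gap 0.726 F [ 0.2 -0.1  0.2]
shift units (tool now) [-0.06 -0.    0.28] turn units [0.   0.01 0.02] q6 -1.36
```

View pics/c.png

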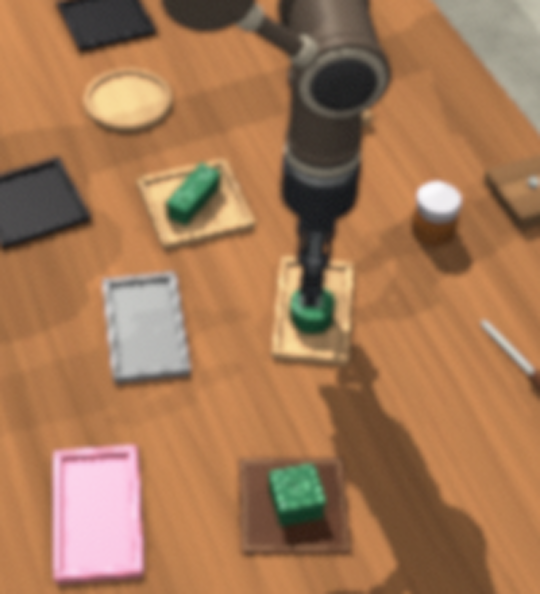

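```bash
python3 -m creep '[-0.03,0,0.5,0,0,0,62, 0,0,0.5,0,0,0,62, 0,0,0.4,0,0,0,62, 0,0,0.1,0,0,0,62, 0,0,0,0,0,0,62]'; python3 -m creep '[0,0,0,0,0,0,62, 0,0,0,0,0,0,62]'; python3 go.py 573.5 -109.0 20 1.1
```

```text
t: 14.0
tool_pos: [572.0, -108.2, 22.1]
orientation: [-3.141, -0.001, 2.672]
ft_force: [-0.5, 0.0, 0.2]
finger_gap: 0.728
t: 14.25
tool_pos: [572.8, -108.4, 23.3]
orientation: [3.141, 0.001, 2.672]
ft_force: [-0.5, 0.3, 0.0]
finger_gap: 0.725
t 14.25 pos [ 572.8 -108.4   23.3] phi 1.101 gap 0.725 F [-0.5  0.3  0. ]
shift units (tool now) [-0.03 -0.01  0.11] turn units [0.   0.01 0.01] q6 -1.36
```

```bash
python3 -m creep '[-0.03,0,0.11,0,0,0,56, 0,0,0,0,0,0,50, 0,0,0,0,0,0,44, 0,0,0,0,0,0,44, 0,0,0,0,0,0,44]' 40;python3 -m creep '[0,0,-0.1,0,0,0,44, 0,0,-0.3,0,0,0,44, 0,0,-0.6,0,0,0,44, 0,0,-0.7,0,0,0,44, 0,0,-0.7,0,0,0,44]'; python3 go.py 500 288 90 1.1
```

```text
t: 14.88
tool_pos: [573.5, -108.7, 19.7]
orientation: [3.141, 0.001, 2.672]
ft_force: [0.1, 1.1, 2.4]
finger_gap: 0.571
t: 15.5
tool_pos: [573.4, -108.8, 93.2]
orientation: [3.141, 0.001, 2.672]
ft_force: [0.9, -0.6, -2.3]
finger_gap: 0.568
t 15.5 pos [ 573.4 -108.8   93.2] phi 1.101 gap 0.568 F [ 0.9 -0.6 -2.3]
shift units (tool now) [ 8.17 10.69  0.1 ] turn units [0.   0.01 0.01] q6 -1.36
```

```bash
python3 -m creep '[0.4,0.5,0,0,0,0,44, 0.6,0.79,0,0,0,0,44, 0.6,0.79,0,0,0,0,44, 0.6,0.79,0,0,0,0,44, 0.6,0.79,0,0,0,0,44]'
python3 -m creep '[0.6,0.79,0,0,0,0,44, 0.6,0.79,0,0,0,0,44, 0.6,0.79,0,0,0,0,44, 0.6,0.79,0,0,0,0,44, 0.6,0.79,0,0,0,0,44]'
python3 -m creep '[0.6,0.79,0,0,0,0,44, 0.6,0.79,0,0,0,0,44, 0.6,0.79,0,0,0,0,44, 0.5,0.65,0,0,0,0,44, 0,0,0,0,0,0,44]'; python3 -m creep '[0,0,0,0,0,0,44, 0,0,0,0,0,0,44]'
python3 go.py 500 288 90 1.1
```

```text
t: 16.12
tool_pos: [546.2, 29.4, 90.7]
orientation: [-3.141, -0.002, 2.672]
ft_force: [0.5, -0.7, -1.1]
finger_gap: 0.568
t: 16.75
tool_pos: [519.4, 175.4, 90.7]
orientation: [-3.141, -0.002, 2.672]
ft_force: [0.7, 0.4, -1.8]
finger_gap: 0.57
t: 17.38
tool_pos: [498.8, 287.6, 90.8]
orientation: [-3.141, -0.001, 2.675]
ft_force: [0.5, 0.1, -2.3]
finger_gap: 0.571
t: 17.62
tool_pos: [500.4, 284.9, 91.1]
orientation: [-3.141, -0.0, 2.671]
ft_force: [-1.0, -0.4, -1.1]
finger_gap: 0.57
t 17.62 pos [500.4 284.9  91.1] phi 1.1 gap 0.57 F [-1.  -0.4 -1.1]
shift units (tool now) [0.06 0.08 0.04] turn units [-0.01 -0.    0.  ] q6 -0.66
```

```bash
python3 -m creep '[0.05,0.07,0.5,0,0,0,44, 0,0,0.6,0,0,0,44, 0,0,0.6,0,0,0,44, 0,0,0.3,0,0,0,44, 0,0,0,0,0,0,44]'
python3 -m creep '[0,0,0,0,0,0,44, 0,0,0,0,0,0,44]';python3 go.py 500 287.5 20.5 1.1
```

```text
t: 18.25
tool_pos: [499.4, 287.7, 29.8]
orientation: [-3.139, -0.002, 2.672]
ft_force: [0.5, 0.3, -1.0]
finger_gap: 0.569
t: 18.5
tool_pos: [501.1, 288.7, 32.2]
orientation: [3.14, 0.001, 2.672]
ft_force: [0.9, 0.4, -2.3]
finger_gap: 0.567
t 18.5 pos [501.1 288.7  32.2] phi 1.101 gap 0.567 F [ 0.9  0.4 -2.3]
shift units (tool now) [ 0.02 -0.05  0.39] turn units [0.01 0.01 0.01] q6 -0.65
```

```bash
python3 -m creep '[0,-0.02,0.2,0,0,0,44, 0,0,0.1,0,0,0,44, 0,0,0.06,0,0,0,44, 0,0,0.04,0,0,0,44, 0,0,0,0,0,0,44]'
python3 -m creep '[0,0,0,0,0,0,44]'; python3 go.py 500 287.5 19.5 1.1
```

```text
t: 19.12
tool_pos: [499.9, 287.6, 19.7]
orientation: [-3.141, -0.0, 2.672]
ft_force: [-2.2, -1.0, 2.8]
finger_gap: 0.57
t: 19.25
tool_pos: [500.0, 287.6, 19.7]
orientation: [-3.141, -0.0, 2.672]
ft_force: [-2.5, -1.4, 4.5]
finger_gap: 0.57
t 19.25 pos [500.  287.6  19.7] phi 1.101 gap 0.57 F [-2.5 -1.4  4.5]
shift units (tool now) [-0.   -0.    0.01] turn units [-0.   -0.    0.01] q6 -0.65
```

```bash
python3 -m creep '[0,0,0,0,0,0,52, 0,0,0,0,0,0,60, 0,0,0,0,0,0,62, 0,0,-0.4,0,0,0,62, 0,0,-0.8,0,0,0,62]'
python3 -m creep '[0,0,-0.8,0,0,0,60, 0,0,-0.5,0,0,0.9,50, 0,0,0,0,0,1,50, 0,0,0,0,0,1,50, 0,0,0,0,0,1,50]'
python3 -m creep '[0,0,0,0,0,1,50, 0,0,0,0,0,1,50, 0,0,0,0,0,1,50, 0,0,0,0,0,1,50, 0,0,0,0,0,1,50]'
python3 -m creep '[0,0,0,0,0,1,50, 0,0,0,0,0,1,50, 0,0,0,0,0,1,50, 0,0,0,0,0,1,50, 0,0,0,0,0,1,50]'; python3 go.py 516.5 94 60 -0.9
```

```text
t: 19.88
tool_pos: [499.3, 287.3, 55.2]
orientation: [-3.14, -0.001, 2.672]
ft_force: [1.0, -0.2, 0.1]
finger_gap: 0.728
t: 20.5
tool_pos: [500.5, 287.9, 95.5]
orientation: [3.14, 0.0, 2.123]
ft_force: [-0.9, -0.0, 0.2]
finger_gap: 0.587
t: 21.12
tool_pos: [500.5, 287.9, 95.3]
orientation: [3.141, -0.001, 1.424]
ft_force: [0.5, 0.7, -0.5]
finger_gap: 0.588
t: 21.75
tool_pos: [500.5, 287.9, 95.3]
orientation: [3.141, -0.001, 0.726]
ft_force: [0.5, -0.6, 0.4]
finger_gap: 0.587
t 21.75 pos [500.5 287.9  95.3] phi -0.844 gap 0.587 F [ 0.5 -0.6  0.4]
shift units (tool now) [-3.89  5.19  1.17] turn units [ 0.   -0.01  0.4 ] q6 1.29
```

```bash
python3 -m creep '[-0.65,0.86,0.1,0,0,0.2,48, -0.65,0.86,0.1,0,0,0.2,48, -0.65,0.86,0.1,0,0,0,48]'
python3 - <<'E'
from helper import *
cams={n:env.camera(n) for n in ("side","top")}
fit("stone_long",cams,np.array([517,94])); fit("stone_round",cams,np.array([500,288])); fit("tray_long",cams,np.array([581,-100])); fit("tray_round",cams,np.array([500,288]))
ims=[]
for n,x,y in(("side",210,110),("top",190,130)):
    ims.append(cv2.resize(cams[n]["frame"][y:y+130,x:x+170,::-1],None,fx=2.3,fy=2.3,interpolation=cv2.INTER_CUBIC))
cv2.imwrite("pics/d.png",np.hstack(ims))
E
python3 go.py 516.5 94 60 -0.9
```

```text
t: 22.12
tool_pos: [506.1, 190.2, 86.3]
orientation: [3.141, -0.001, 0.675]
ft_force: [0.7, -0.4, 0.3]
finger_gap: 0.559
stone_long side xy [517.5  97.5] yaw 0.666 1-IoU 0.09
stone_long top xy [515.4  92. ] yaw 0.65 1-IoU 0.11
stone_long side+top xy [516.3  93.3] yaw 0.668 1-IoU 0.131
stone_round side none
stone_round top none
tray_long side xy [580.8 -95.4] yaw 1.138 1-IoU 0.037
tray_long top xy [ 582.  -101.3] yaw 1.116 1-IoU 0.033
tray_long side+top xy [581.4 -99.2] yaw 1.109 1-IoU 0.072
tray_round side xy [500.2 293. ] yaw -0.093 1-IoU 0.093
tray_round top xy [492.3 292.6] yaw 0.505 1-IoU 0.54
tray_round side+top xy [499.2 291.2] yaw -0.075 1-IoU 0.326
t 22.62 pos [505.6 191.7  85.6] phi -0.894 gap 0.562 F [-0.4 -0.   0. ]
shift units (tool now) [-1.76  2.77  0.85] turn units [ 0.   -0.    0.04] q6 1.18
```

View pics/d.png

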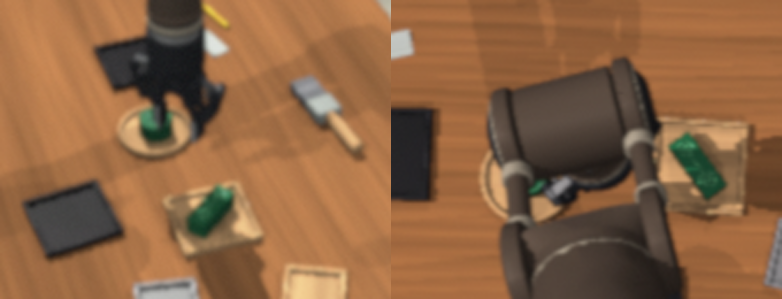

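```bash
python3 -m creep '[-0.58,0.92,0.2,0,0,0.1,46, -0.58,0.92,0.2,0,0,0,46, -0.58,0.9,0.4,0,0,0,46, 0,0,0,0,0,0,46, 0,0,0,0,0,0,46]'; python3 -m creep '[0,0,0,0,0,0,46, 0,0,0,0,0,0,46]'; python3 go.py 516.5 93.5 20 -0.91
```

```text
t: 23.25
tool_pos: [515.5, 94.7, 61.5]
orientation: [-3.141, -0.001, 0.661]
ft_force: [-0.1, -0.9, -0.8]
finger_gap: 0.538
t: 23.5
tool_pos: [515.5, 94.9, 61.8]
orientation: [3.141, -0.001, 0.663]
ft_force: [-1.0, -0.3, 0.1]
finger_gap: 0.543
t 23.5 pos [515.5  94.9  61.8] phi -0.908 gap 0.543 F [-1.  -0.3  0.1]
shift units (tool now) [-0.    0.06  1.39] turn units [ 0.   -0.01  0.01] q6 1.01
```

```bash
python3 -m creep '[0,0.05,0.5,0,0,0,46, 0,0,0.4,0,0,0,46, 0,0,0.3,0,0,0,46, 0,0,0,0,0,0,46, 0,0,0,0,0,0,46]'; python3 -m creep '[0,0,0.12,0,0,0,46, 0,0,0,0,0,0,46]'
python3 - <<'E'
from helper import *
c=env.camera("side"); f=c["frame"][160:260,250:360,::-1]; cv2.imwrite("pics/e.png",cv2.resize(f,None,fx=5,fy=5,interpolation=cv2.INTER_CUBIC))
E
python3 go.py 516.5 93.5 20 -0.91
```

```text
t: 24.12
tool_pos: [516.3, 92.7, 25.3]
orientation: [-3.142, 0.0, 0.661]
ft_force: [0.8, 0.5, -0.6]
finger_gap: 0.538
t: 24.38
tool_pos: [516.2, 92.8, 21.8]
orientation: [3.142, -0.0, 0.661]
ft_force: [0.2, -0.1, 0.1]
finger_gap: 0.539
t 24.43 pos [516.2  92.8  21.9] phi -0.91 gap 0.538 F [-0.2 -0.5  0.9]
shift units (tool now) [ 0.02 -0.01  0.06] turn units [ 0. -0.  0.] q6 1.0
```

View pics/e.png

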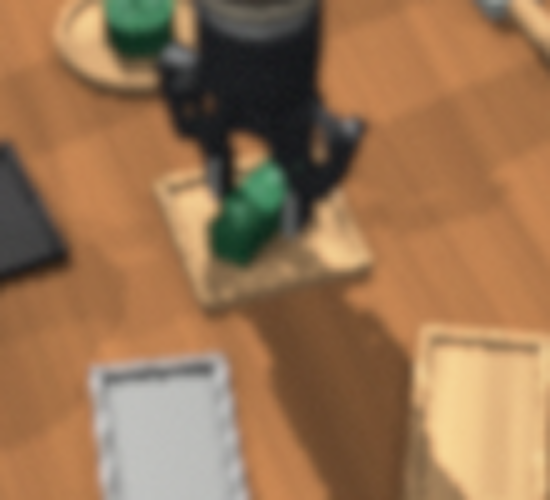

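The image shows the long stone between the two fingers. I'm closing on it.

```bash
python3 -m creep '[0,0,0.04,0,0,0,40, 0,0,0,0,0,0,34, 0,0,0,0,0,0,28, 0,0,0,0,0,0,24, 0,0,0,0,0,0,24]' 50;python3 -m creep '[0,0,-0.1,0,0,0,24, 0,0,-0.3,0,0,0,24, 0,0,-0.6,0,0,0,24, 0,0,-0.7,0,0,0,24, 0,0,-0.7,0,0,0,24]'; python3 go.py 581.4 -100 90 -0.46
```

```text
t: 25.05
tool_pos: [516.3, 92.9, 20.8]
orientation: [3.142, -0.0, 0.661]
ft_force: [-0.9, -0.2, 3.2]
finger_gap: 0.343
t: 25.68
tool_pos: [516.5, 92.8, 94.4]
orientation: [3.141, -0.001, 0.661]
ft_force: [-0.4, -0.9, -1.3]
finger_gap: 0.338
t 25.68 pos [516.5  92.8  94.4] phi -0.91 gap 0.338 F [-0.4 -0.9 -1.3]
shift units (tool now) [-2.24  6.4   0.15] turn units [ 0.01 -0.01 -3.22] q6 1.0
```

```bash
python3 -m creep '[-0.28,0.8,0,0,0,0,24, -0.28,0.8,0,0,0,0,24, -0.28,0.8,0,0,0,0,24, -0.28,0.8,0,0,0,0,24, -0.28,0.8,0,0,0,0,24]'
python3 -m creep '[-0.28,0.8,0,0,0,0,24, -0.28,0.8,0,0,0,0,24, -0.28,0.8,0,0,0,0,24, 0,0,0,0,0,-0.8,24, 0,0,0,0,0,-0.8,24]'
python3 -m creep '[0,0,0,0,0,-0.8,24, 0,0,0,0,0,-0.8,24, 0,0,0,0,0,0,24, 0,0,0,0,0,0,24]'
python3 - <<'E'
from helper import *
cams={n:env.camera(n) for n in ("side","top")}
fit("tray_long",cams,np.array([581,-100])); fit("stone_long",{"side":cams["side"]},dz=73)
cv2.imwrite("pics/f.png",cv2.resize(cams["side"]["frame"][170:290,270:420,::-1],None,fx=4,fy=4,interpolation=cv2.INTER_CUBIC))
E
python3 go.py 581.4 -100 90 -0.46
```

```text
t: 26.3
tool_pos: [557.4, -28.6, 94.0]
orientation: [3.14, -0.001, 0.661]
ft_force: [0.1, 1.0, -1.2]
finger_gap: 0.337
t: 26.92
tool_pos: [581.5, -101.0, 93.3]
orientation: [3.141, -0.0, 0.887]
ft_force: [-0.0, 0.6, -2.2]
finger_gap: 0.34
t: 27.42
tool_pos: [581.2, -100.2, 92.9]
orientation: [3.141, -0.0, 1.106]
ft_force: [-0.1, -0.8, -1.6]
finger_gap: 0.344
tray_long top none
tray_long side xy [582.  -96.4] yaw 1.116 1-IoU 0.057
stone_long side xy [581.1 -99.7] yaw 1.152 1-IoU 0.09
t 27.68 pos [ 581.1 -100.    92.6] phi -0.463 gap 0.334 F [ 0.2  0.8 -2.8]
shift units (tool now) [0.01 0.01 0.09] turn units [ 0.   -0.   -0.02] q6 0.22
```

View pics/f.png

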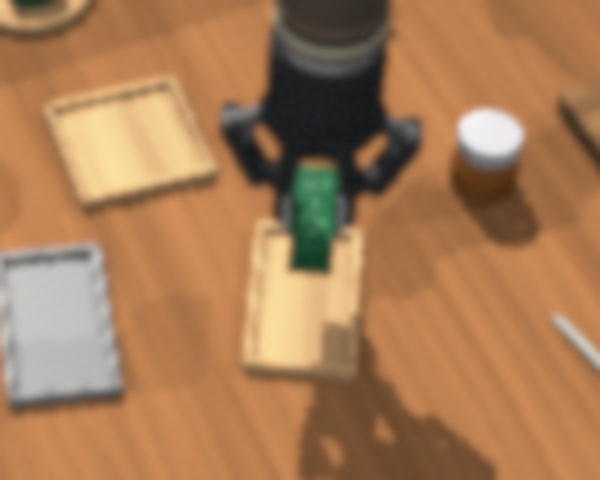

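```bash
python3 -m creep '[0,0,0.6,0,0,0,24, 0,0,0.6,0,0,0,24, 0,0,0.5,0,0,0,24, 0,0,0.3,0,0,0,24, 0,0,0,0,0,0,24]'
python3 -m creep '[0,0,0,0,0,0,24, 0,0,0,0,0,0,24]';python3 go.py 581.4 -99.8 20.8 -0.46
```

```text
t: 28.3
tool_pos: [580.1, -99.7, 31.2]
orientation: [-3.139, 0.001, 1.108]
ft_force: [0.4, 0.7, -1.6]
finger_gap: 0.343
t: 28.55
tool_pos: [581.8, -100.2, 33.4]
orientation: [3.14, -0.0, 1.108]
ft_force: [0.1, 0.1, -1.6]
finger_gap: 0.343
t 28.55 pos [ 581.8 -100.2   33.4] phi -0.463 gap 0.343 F [ 0.1  0.1 -1.6]
shift units (tool now) [ 0.01 -0.02  0.42] turn units [ 0.01 -0.   -0.02] q6 0.22
```

```bash
python3 -m creep '[0,0,0.2,0,0,0,24, 0,0,0.1,0,0,0,24, 0,0,0.06,0,0,0,24, 0,0,0.04,0,0,0,24, 0,0,0,0,0,0,24]'
python3 -m creep '[0,0,0,0,0,0,24]'; python3 go.py 581.4 -99.8 20.5 -0.46
```

```text
t: 29.18
tool_pos: [580.9, -100.0, 20.9]
orientation: [-3.141, 0.0, 1.108]
ft_force: [-1.6, 0.5, 1.2]
finger_gap: 0.345
t: 29.3
tool_pos: [580.9, -99.9, 20.8]
orientation: [-3.141, 0.0, 1.108]
ft_force: [-1.0, 1.1, 3.1]
finger_gap: 0.34
t 29.3 pos [580.9 -99.9  20.8] phi -0.463 gap 0.34 F [-1.   1.1  3.1]
shift units (tool now) [0.01 0.01 0.01] turn units [-0.    0.   -0.02] q6 0.22
```

```bash
python3 -m creep '[0,0,0,0,0,0,33, 0,0,0,0,0,0,36, 0,0,0,0,0,0,36, 0,0,-0.3,0,0,0,37, 0,0,-0.6,0,0,0,40]'
python3 -m creep '[0,0,-0.8,0,0,0,50, 0,0,-0.7,0,0,0,58, 0,0,0,0,0,0,58]'; python3 go.py 472.3 -306.3 60 -1.69
```

```text
t: 29.92
tool_pos: [580.4, -99.9, 47.8]
orientation: [-3.14, 0.0, 1.108]
ft_force: [0.5, -0.2, 0.7]
finger_gap: 0.465
t: 30.3
tool_pos: [583.6, -100.6, 96.1]
orientation: [3.135, -0.001, 1.108]
ft_force: [0.8, -0.4, 0.4]
finger_gap: 0.677
t 30.3 pos [ 583.6 -100.6   96.1] phi -0.463 gap 0.677 F [ 0.8 -0.4  0.4]
shift units (tool now) [-7.79 -0.27  1.19] turn units [ 0.03 -0.04  8.79] q6 0.22
```

```bash
python3 -m creep '[-0.96,-0.03,0.05,0,0,0,58, -0.96,-0.03,0.05,0,0,0,58, -0.96,-0.03,0.05,0,0,0,58, -0.96,-0.03,0.05,0,0,0,58, -0.96,-0.03,0.05,0,0,0,58]'
python3 -m creep '[-0.96,-0.03,0.1,0,0,0,58, -0.96,-0.03,0.1,0,0,0,58, -0.96,-0.03,0.1,0,0,0,58, 0,0,0,0,0,-0.8,58, 0,0,0,0,0,-0.8,58]'
python3 -m creep '[0,0,0,0,0,-0.8,58, 0,0,0,0,0,0,58, 0,0,0,0,0,0,58]'
python3 - <<'E'
from helper import *
cams={n:env.camera(n) for n in ("side","top")}
s=cams["side"]
fit("stone_long",cams,np.array([581,-100])); fit("tray_long",cams,np.array([581,-100])); fit("stone_square",cams,np.array([472,-306]));fit("stone_round",cams,np.array([500,288])); fit("tray_round",cams,np.array([500,288])); fit("tray_square",cams,np.array([517,92]))
ims=[cv2.resize(cams[n]["frame"][y:y+200,x:x+w,::-1],(w*2,400),interpolation=cv2.INTER_CUBIC) for n,x,y,w in(("side",240,140,150),("top",200,100,240))]
cv2.imwrite("pics/g.png",np.hstack(ims))
E
python3 go.py 472.3 -306.3 60 -0.12
```

```text
t: 30.92
tool_pos: [511.8, -227.4, 84.6]
orientation: [-3.141, -0.0, 1.108]
ft_force: [0.3, -0.4, -0.2]
finger_gap: 0.681
t: 31.55
tool_pos: [471.0, -303.2, 75.5]
orientation: [-3.141, -0.0, 1.334]
ft_force: [0.3, -1.0, 0.3]
finger_gap: 0.678
t: 31.92
tool_pos: [471.6, -302.8, 75.8]
orientation: [-3.141, -0.0, 1.442]
ft_force: [-0.2, -0.8, -0.6]
finger_gap: 0.676
stone_long side none
stone_long top xy [ 582.2 -102.6] yaw 1.128 1-IoU 0.069
tray_long side none
tray_long top xy [ 581.7 -101.5] yaw 1.092 1-IoU 0.035
stone_square side xy [ 472.3 -304.6] yaw -0.169 1-IoU 0.062
stone_square top xy [ 472.6 -306. ] yaw -0.09 1-IoU 0.178
stone_square side+top xy [ 472.3 -305.4] yaw -0.157 1-IoU 0.125
stone_round side none
stone_round top xy [500.7 284.4] yaw 0.05 1-IoU 0.044
tray_round side none
tray_round top xy [499.1 287.5] yaw 0.129 1-IoU 0.027
tray_square side xy [515.5  93.5] yaw -0.064 1-IoU 0.17
tray_square top xy [516.9  90.3] yaw -0.042 1-IoU 0.032
tray_square side+top xy [516.9  91. ] yaw -0.038 1-IoU 0.109
t 32.62 pos [ 471.8 -302.9   76.1] phi -0.128 gap 0.677 F [-0.7 -0.1  0.2]
shift units (tool now) [-0.11  0.03  0.54] turn units [-0.    0.   -0.06] q6 -0.52
```

View pics/g.png

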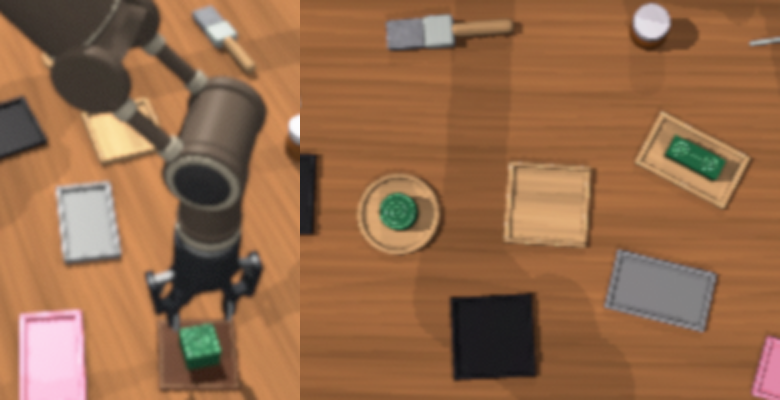

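The top view shows the round and long stones centred in their trays, 3.5 mm and 1.3 mm off by the fits. Next is the square stone from the pad.

```bash
python3 -m creep '[-0.1,0.03,0.5,0,0,0,58, 0,0,0.5,0,0,0,58, 0,0,0.5,0,0,0,58, 0,0,0.2,0,0,0,58, 0,0,0,0,0,0,58]'; python3 -m creep '[0,0,0,0,0,0,58, 0,0,0,0,0,0,58]'; python3 go.py 472.3 -306 20.5 -0.12
```

```text
t: 33.25
tool_pos: [471.7, -305.6, 24.1]
orientation: [-3.14, -0.001, 1.443]
ft_force: [-0.1, -0.6, -0.2]
finger_gap: 0.677
t: 33.5
tool_pos: [472.8, -306.4, 25.7]
orientation: [3.14, 0.001, 1.443]
ft_force: [0.2, 0.6, -0.5]
finger_gap: 0.681
t 33.5 pos [ 472.8 -306.4   25.7] phi -0.128 gap 0.681 F [ 0.2  0.6 -0.5]
shift units (tool now) [ 0.01 -0.02  0.17] turn units [ 0.01  0.01 -0.05] q6 -0.52
```

```bash
python3 -m creep '[0,0,0.15,0,0,0,52, 0,0,0,0,0,0,46, 0,0,0,0,0,0,38, 0,0,0,0,0,0,38, 0,0,0,0,0,0,38]' 40;python3 -m creep '[0,0,-0.1,0,0,0,38, 0,0,-0.3,0,0,0,38, 0,0,-0.6,0,0,0,38, 0,0,-0.7,0,0,0,38, 0,0,-0.7,0,0,0,38]'; python3 go.py 517 91.5 90 -0.045
```

```text
t: 34.12
tool_pos: [472.3, -306.2, 20.6]
orientation: [3.141, 0.0, 1.443]
ft_force: [0.7, -1.1, 0.2]
finger_gap: 0.506
t: 34.75
tool_pos: [472.6, -306.3, 94.5]
orientation: [3.14, 0.001, 1.443]
ft_force: [-1.1, -0.0, -1.5]
finger_gap: 0.505
t 34.75 pos [ 472.6 -306.3   94.5] phi -0.128 gap 0.505 F [-1.1 -0.  -1.5]
shift units (tool now) [13.34 -0.22  0.14] turn units [ 0.01  0.01 -0.59] q6 -0.52
```

```bash
python3 -m creep '[0.6,0,0,0,0,0,38, 0.95,-0.02,0,0,0,0,38, 0.95,-0.02,0,0,0,0,38, 0.95,-0.02,0,0,0,0,38, 0.95,-0.02,0,0,0,0,38]'
python3 -m creep '[0.95,-0.02,0,0,0,0,38, 0.95,-0.02,0,0,0,0,38, 0.95,-0.02,0,0,0,0,38, 0.95,-0.02,0,0,0,0,38, 0.95,-0.02,0,0,0,0,38]'
python3 -m creep '[0.95,-0.02,0,0,0,0,38, 0.95,-0.02,0,0,0,0,38, 0.95,-0.02,0,0,0,0,38, 0.95,-0.02,0,0,0,0,38, 0.4,0,0,0,0,-0.59,38]'
python3 -m creep '[0,0,0,0,0,0,38, 0,0,0,0,0,0,38]'; python3 go.py 517 91.5 60 -0.045
```

```text
t: 35.38
tool_pos: [485.8, -172.4, 92.0]
orientation: [-3.14, -0.001, 1.443]
ft_force: [0.9, 0.2, -1.0]
finger_gap: 0.505
t: 36.0
tool_pos: [500.7, -31.0, 92.0]
orientation: [-3.14, -0.0, 1.444]
ft_force: [0.4, -0.3, -1.6]
finger_gap: 0.508
t: 36.62
tool_pos: [514.1, 94.6, 92.0]
orientation: [-3.14, -0.0, 1.53]
ft_force: [-1.0, 0.0, -1.9]
finger_gap: 0.505
t: 36.88
tool_pos: [514.6, 92.2, 92.2]
orientation: [-3.14, 0.0, 1.525]
ft_force: [-0.2, 0.3, -1.9]
finger_gap: 0.502
t 36.88 pos [514.6  92.2  92.2] phi -0.046 gap 0.502 F [-0.2  0.3 -1.9]
shift units (tool now) [-0.02  0.08  1.07] turn units [-0.01  0.   -0.01] q6 0.14
```

```bash
python3 -m creep '[-0.02,0.08,0.6,0,0,0,38, 0,0,0.6,0,0,0,38, 0,0,0.5,0,0,0,38, 0,0,0.3,0,0,0,38, 0,0,0,0,0,0,38]'
python3 -m creep '[0,0,0,0,0,0,38, 0,0,0,0,0,0,38]';python3 go.py 517 91.5 20.8 -0.045
```

```text
t: 37.5
tool_pos: [516.9, 91.3, 31.3]
orientation: [-3.139, 0.0, 1.525]
ft_force: [0.1, -0.5, -1.7]
finger_gap: 0.51
t: 37.75
tool_pos: [518.7, 91.6, 33.3]
orientation: [3.14, -0.0, 1.526]
ft_force: [-0.3, -0.1, -0.6]
finger_gap: 0.505
t 37.75 pos [518.7  91.6  33.3] phi -0.045 gap 0.505 F [-0.3 -0.1 -0.6]
shift units (tool now) [-0.   -0.06  0.42] turn units [ 0.01 -0.   -0.  ] q6 0.14
```

```bash
python3 -m creep '[0,-0.04,0.2,0,0,0,38, 0,0,0.1,0,0,0,38, 0,0,0.06,0,0,0,38, 0,0,0.04,0,0,0,38, 0,0,0,0,0,0,38]'
python3 -m creep '[0,0,0,0,0,0,38]'; python3 go.py 517 91.5 20.5 -0.045
```

```text
t: 38.38
tool_pos: [516.8, 91.5, 20.6]
orientation: [3.142, -0.0, 1.526]
ft_force: [-0.4, -0.0, -0.8]
finger_gap: 0.509
t: 38.5
tool_pos: [516.8, 91.6, 20.7]
orientation: [3.141, -0.0, 1.526]
ft_force: [-0.1, 0.2, -0.6]
finger_gap: 0.505
t 38.5 pos [516.8  91.6  20.7] phi -0.045 gap 0.505 F [-0.1  0.2 -0.6]
shift units (tool now) [-0.    0.01  0.01] turn units [ 0. -0. -0.] q6 0.14
```

Contact is only partial, so I'll lower it another 1 mm or so before releasing.

```bash
python3 -m creep '[0,0,0.03,0,0,0,38, 0,0,0,0,0,0,38]'; python3 -m creep '[0,0,0,0,0,0,48, 0,0,0,0,0,0,55, 0,0,0,0,0,0,56, 0,0,-0.4,0,0,0,58, 0,0,-0.8,0,0,0,60]'
python3 -m creep '[0,0,-0.9,0,0,0,64, 0,0,-0.9,0,0,0,64, -0.95,0,-0.9,0,0,0,64, -0.95,0,-0.5,0,0,0,64, -0.95,0,0,0,0,0,64]'
python3 -m creep '[-0.95,0,0,0,0,0,64, -0.95,0,0,0,0,0,64, -0.95,0,0,0,0,0,64, -0.95,0,0,0,0,0,64, -0.95,0,0,0,0,0,64]'
python3 -m creep '[-0.95,0,0,0,0,0,64, -0.95,0,0,0,0,0,64, -0.5,0,0,0,0,0,64, 0,0,0,0,0,0,64, 0,0,0,0,0,0,64]'
python3 - <<'E'
from helper import *
cams={n:env.camera(n) for n in ("side","top")}
for k,w in (("stone_long",(581,-100)),("tray_long",(581,-100)),("stone_square",(517,92)),("tray_square",(517,92)),("stone_round",(500,288)),("tray_round",(500,288))): fit(k,cams,np.array(w))
ims=[cv2.resize(cams[n]["frame"][y:y+200,x:x+w,::-1],(w*2,400),interpolation=cv2.INTER_CUBIC) for n,x,y,w in(("side",240,110,180),("top",210,95,220))]
cv2.imwrite("pics/h.png",np.hstack(ims))
for l in("jar","brush_grip","graver"): print(l,env.tip_of("top",l)[:1])
E
```

```text
t: 38.75
tool_pos: [516.8, 91.6, 20.6]
orientation: [-3.141, 0.0, 1.526]
ft_force: [-3.0, -1.0, 6.4]
finger_gap: 0.505
t: 39.38
tool_pos: [515.7, 91.4, 55.6]
orientation: [-3.139, 0.0, 1.525]
ft_force: [0.5, -0.1, -0.2]
finger_gap: 0.701
t: 40.0
tool_pos: [514.4, 5.3, 154.5]
orientation: [3.136, 0.0, 1.526]
ft_force: [1.0, 0.4, -0.7]
finger_gap: 0.752
t: 40.62
tool_pos: [506.5, -137.2, 152.6]
orientation: [3.141, 0.0, 1.525]
ft_force: [0.4, -0.5, -0.4]
finger_gap: 0.749
t: 41.25
tool_pos: [503.0, -207.3, 151.7]
orientation: [-3.141, -0.001, 1.526]
ft_force: [-0.1, 0.9, -0.7]
finger_gap: 0.747
stone_long side xy [581.3 -99.9] yaw 1.152 1-IoU 0.244
stone_long top xy [ 581.5 -102.1] yaw 1.106 1-IoU 0.129
stone_long side+top xy [ 580.9 -102. ] yaw 1.163 1-IoU 0.192
tray_long side xy [581.8 -99. ] yaw 1.067 1-IoU 0.218
tray_long top xy [ 581.5 -102. ] yaw 1.096 1-IoU 0.048
tray_long side+top xy [ 580.9 -101.5] yaw 1.088 1-IoU 0.141
stone_square side xy [517.2  94. ] yaw -0.056 1-IoU 0.06
stone_square top xy [517.   88.1] yaw -0.091 1-IoU 0.151
stone_square side+top xy [516.5  90.5] yaw -0.068 1-IoU 0.155
tray_square side xy [518.4  95.6] yaw -0.025 1-IoU 0.046
tray_square top xy [517.   91.5] yaw -0.048 1-IoU 0.031
tray_square side+top xy [517.2  92.1] yaw -0.055 1-IoU 0.053
stone_round side xy [499.7 291.2] yaw 0.143 1-IoU 0.204
stone_round top xy [500.3 283.1] yaw 0.122 1-IoU 0.096
stone_round side+top xy [500.  284.3] yaw 0.214 1-IoU 0.162
tray_round side xy [500.6 292.5] yaw -0.09 1-IoU 0.095
tray_round top xy [499.6 287.6] yaw 0.107 1-IoU 0.029
tray_round side+top xy [499.4 288.6] yaw 0.16 1-IoU 0.077
jar [{'uv': [373.6, 115.3], 'conf': 0.93}]
brush_grip [{'uv': [285.6, 116.3], 'conf': 0.79}]
graver [{'uv': [450.2, 117.4], 'conf': 0.78}]
```

View pics/h.png

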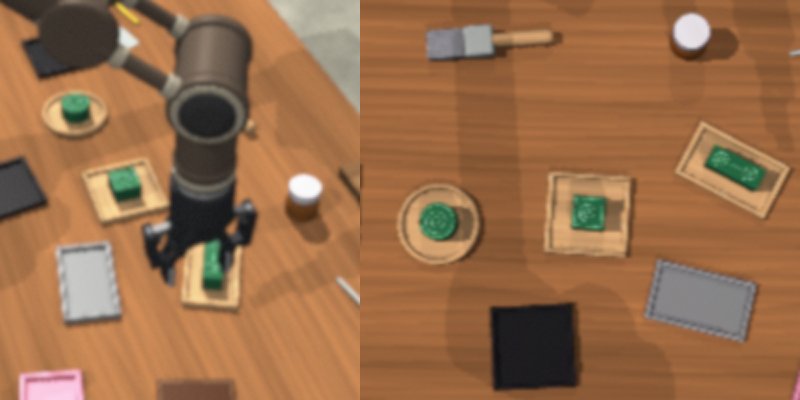

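The pictures show all three stones flat and centred in their own trays. In the top crop the round stone is at (438,222), the square at (588,213) and the long at (735,168). The fits put them within about 5 mm and 0.08 rad, and the bystanders haven't moved. The gripper is clear at z ≈ 150 mm, so I'm handing in.

```bash
python3 -c "
from cell import env
print(env.job_done())"
```

```text
the job is handed in; nothing more can be done
None
```

I moved the square stone to the pad, the round stone to the round tray, the long stone to the long tray, then the square stone from the pad to the square tray. I handed the job in at about 43 s; the hand-in gives no verdict.

**Final positions:** the top-camera fits put each stone well inside the limits (15 mm, 0.25 rad):

| Stone | Distance from tray centre | Angle to tray |
|---|---|---|
| Round | about 4.5 mm | not needed |
| Square | about 3.4 mm | about 0.04 rad |
| Long | under 1 mm | about 0.01 rad |

All three look flat in both pictures, and the gripper was open and clear at about 150 mm.

**Bystanders:** the jar and brush showed no movement. The graver's detected point shifted about 3 pixels (roughly 8 mm). The first detection had low confidence (0.48) and the arm never went near it, so I take that as detector noise.

**Disagreements:** the two cameras differ by 2–8 mm in y, mostly a calibration offset. The last side-camera fits were poor for the long stone, which the arm partly covered, and for the round stone.

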